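Press the V-block home and hold a wooden roller in it for drilling

ROBOT

A 7-joint arm with a two-finger parallel gripper is mounted at the origin on the work surface. World frame = base frame: x ahead of the robot, y to its left, z up, the work surface at z = 0. Lengths are in m, angles in rad, forces in N, time in s.
With the tool pointing down it reaches from about 0.4 to 0.85 m from the base axis. Payload 4.5 kg.
Tool frame: the origin (TCP) lies midway between the tips of the shut fingers; the grasp point (between the pads) lies 19 mm behind it (grip_depth is the distance from the TCP to the grasp point, in m); z points along the fingers, y is the line along which they close (so a half turn about z gives the same grasp; the last joint's range is limited). The gripper opens to 85 mm and grips with 20 to 120 N. Pads are 22 mm wide; open, the fingers measure 114 mm over their backs; the gripper's body (76 mm by 85 mm) begins 54 mm behind the grasp point. The pads swing forward as they close: fully open they stand 13 mm farther back than shut.
Start: joints at [-1.254, 0.689, -0.195, 1.565, 0.157, 0.902, -0.215], TCP at [0.174, 0.6, 0.231] pointing down, gripper open.
Joint ranges: [-3.01, 3.01], [-0.46, 2.08], [-1.47, 1.51], [0.13, 2.56], [-1, 4.14], [0.04, 2.09], [-2.66, 2.66]. Speed limits (rad/s): [2.57, 2.57, 3.14, 3.14, 3.14, 3.14, 3.14].

INTERFACE

Orientations are given as a 3x3 rotation matrix whose columns are the frame's x, y, z axes.
In Python, from station import read_state, grab_frame, camera_model, job_done, trace, spot_point, grip_depth gives the robot as it stands. The module is installed in compiled form; this text tells all that it offers.
- The arm moves only by the shell command python3 -m jog 'ROWS' [FORCE]. ROWS is JSON, a list of rows, each a list of 7 numbers: the shift along the tool's x, y, z in m, then the turn, a rotation vector about the tool's x, y, z in degrees, then the opening, from 0 (shut) to 1 (fully open). A call has 1 to 20 rows; each row is the pose to reach, as a shift and turn from the pose commanded when the call began, along the tool's axes at that moment; what a row does not reach only later rows make up. A row lasts 1/10 s, in which the tool goes at most 50 mm and 8.59 degrees, less where a joint would pass 70% of its speed; a pose out of reach is approached as far as the arm can. A call with a gripper value outside its range is refused whole. The fingers move at their own pace and stop on an object; FORCE is the grip in N (left out, the last holds). Time passes only in rows, so rows that repeat a pose let the fingers close. It gives the time, the measured TCP pose, the force, the opening and the grip force at its end, in the units of the state.
- read_state(): the state, without advancing time (a new reading comes with each control period).
- grab_frame(name): name is "scene" or "side" or "wrist"; returns (picture, depth): 480x640x3 uint8, red, green, blue; 480x640 float32, m along the optical axis (not along the pixel's ray), 0 where there is no reading.
- camera_model(name): a dict with "fx", "fy", "cx", "cy" (pixels), "xyz" and "attitude" of the camera in the world; the wrist camera has in their place "hand_eye" (4x4, takes a point from camera to tool coordinates, whose origin is the TCP and whose axes are the flange's). Camera axes: x right, y up, looking along -z (the intrinsics and any distortion apply to the point x, -y, -z); pixel columns grow to the right and rows downward; lengths in m; the calibration is good to about 2 mm. The wrist camera is an equidistant fisheye: a pixel r from the principal point sees the ray r / f radians off the axis. A picture is of the moment at which its call begins: read the wrist's pose just before it. camera_model takes no time and is no camera call.
- job_done(): hands the job in; it is judged then, once.
Trained networks look in the newest picture that a camera, given by its name, has taken for a name from the list of things; names that differ only in an ending like _2 or _b are one class to them, and where a whole thing is asked for, a point or a joint stands for the part that bears it (a point fixed in the world has none). Each returns a list of dicts, best first, with "p" (0 to 1); they miss things now and then, are a little off and sometimes report something else, mostly with a low value. They report only what shows in the picture. A call takes as long as a camera call. They do not tell look-alikes from the thing itself.
- trace(camera, label): "region" (480x640 bool, what is visible of it) and "location" ([row, column] in pixels, amid what is visible of it).
- spot_point(camera, label): "location" ([row, column] in pixels: a listed point, or the origin of a listed thing).
The state is a dict: "clock": time; "joint_pos": joint angles; "qd": joint speeds; "joint_efforts": joint torques, N m; "eef_pos": TCP position; "tcp_rot": TCP orientation; "force": force on the tool from outside, world axes, zero at the start; "ft_torque": the same for the moment, N m; "opening": opening from 0.0 (shut) to 1.0 (fully open); "grasp_force": force on a finger pad.
Only numpy, scipy, OpenCV 4.12 (cv2) and the standard library are available. Lean on these libraries where they do the work, as an engineer would, in place of code of your own. Each camera call takes 0.05 s, during which the arm holds its last target. There are 200 camera calls.

TASK

The aluminium V-block stands a little proud of its beech block: first press it down until it is fully home, while the groove is still empty. Then take the pale wooden roller from its rest, lay it lengthwise in the groove about midway along, and finish while still holding it with the gripper, pressed down firmly (clearly more than its own weight) onto both sloping faces, as if its end were about to be drilled. Leave everything else on the bench where it is.

Things in the scene. Friction and masses are not known exactly. Their poses are not given: they have to be found in the camera images.
- bed: Fixed pale beech block, 140 x 120 mm, 40 mm tall, dowel holes in its top; carries the aluminium V-block in its middle. Origin: centre of its underside, z up, x along the V-groove.
- vblock (a joint): How far the V-block has been pushed down into the beech block (m): 0 = standing 10 mm proud, 0.010 = fully home, its shoulder flat on the beech. It starts between 0 and 0.003. Straight vertical slide, tight fit: it moves only under a push of about 6 N, does not spring back, and stops hard when home.
- groove (a point): Middle of the bottom line of the V-groove; moves with the V-block. x along the groove, y across, z up. The groove is a 90 degree V (faces at 45 degrees), 40 mm wide at the top, 20 mm deep, 80 mm long, open at both ends. The block's shoulder is 14 mm below this point, so it is 54 mm above the table when home. A fully seated roller has its centre line 33.9 mm above this point.
- land_left (a point): Middle of the flat land, 20 mm wide and 80 mm long, beside the groove on its +y side, 20 mm above groove; moves with the aluminium V-block, which is 80 x 80 mm in plan and may be pushed here. A seated roller's widest line is 13.9 mm above the lands, and fingers gripping it must stay above them. Axes as groove.
- land_right (a point): The same on the groove's -y side; the two lands' middles are 60 mm apart.
- roller: Loose pale wooden roller: cylinder 48 mm in diameter, 130 mm long, a brown band near one end, a brass stub 16 mm in diameter and 12 mm long on the other; about 180 g. Origin: centre of the cylinder; x along its axis towards the brass stub. It starts lying level on the wooden rest.
- rest: Fixed low brown wooden rest: board 150 x 70 x 8 mm with two shallow saddles, 12 mm thick, 48 mm either side of its middle, up to 24 mm high and 46 mm wide; between them it is clear, so fingers can reach round the roller's middle. Origin: centre of the underside, x along the roller on it. The roller's centre line lies 39.7 mm above the table there.
- ball: Bystander, to be left alone: dark hammered metal ball, 54 mm across, on a small round foot, 60 mm tall. Origin: centre of its underside.
- jar: Bystander, to be left alone: small amber glass jar with a metal cap, 48 mm across, 62 mm tall. Origin: centre of its underside.
- mallet: Bystander, to be left alone: wooden mallet standing upright on its head: head 64 mm across, 75 mm tall, thin handle up to 120 mm. Origin: centre of its underside.
- hammer: Bystander, to be left alone: hammer, 260 mm long, lying flat. Origin: middle of its length, on its underside.
- screwdriver: Bystander, to be left alone: screwdriver, 180 mm long, lying flat. Origin: middle of its length, on its underside.
- offcut: Bystander, to be left alone: dark wooden offcut 90 x 50 x 30 mm lying flat. Origin: centre of its underside.
Mind the look-alikes: they are no part of the job. What is shaped like the roller but pink is not meant.

How it is judged:
By the outcome, as a careful person would: the job done as asked, in the order asked, and still so for the second after the job is handed in, while the arm keeps its last pose, push and grip.
It also fails if it takes over 58 s, if anything falls off the work surface, if the arm or the gripper's body presses on something with over 40 N, if the wrist force passes 120 N, or if a joint passes its speed limit or range.

## Working session

There is one attempt and no reset: what is moved stays moved. The work goes in short steps, Python scripts to look and compute and a shell command to move; the robot and the scene stay as the last step left them, time stands still between calls to the robot, and variables do not carry over. Pictures are saved under pics/ and viewed, at most 10 in all, crops included, and the job is handed in when it is done.

```bash
mkdir -p pics
cat > h.py <<'E'
import numpy as np, cv2
from station import *
def save(n,img): cv2.imwrite('pics/'+n,cv2.cvtColor(img,cv2.COLOR_RGB2BGR))
def cloud(name,depth):
    m=camera_model(name); v,u=np.mgrid[0:480,0:640]
    x=(u-m['cx'])/m['fx']; y=(v-m['cy'])/m['fy']
    P=np.stack([x*depth,-y*depth,-depth],-1)
    return P@np.array(m['attitude']).T+np.array(m['xyz'])
E
python3 - <<'E'
from h import *
for c in('scene','side'):
    m=camera_model(c); print(m)
    im,d=grab_frame(c); save(c+'0.png',im); np.save(c+'0.npy',d); P=cloud(c,d)
    for l in('bed','vblock','roller','rest','ball','jar','mallet','hammer','screwdriver','offcut'):
        for r in trace(c,l)[:3]:
            g=r['region']&(d>0); q=P[g]
            if len(q): print(c,l,round(r['p'],2),np.round(r['location']),len(q),np.round(np.median(q,0),3),np.round(np.percentile(q,2,0),3),np.round(np.percentile(q,98,0),3))
    for l in('groove','land_left','land_right'):
        for r in spot_point(c,l)[:2]:
            v,u=np.round(r['location']).astype(int); print(c,l,round(r['p'],2),v,u,np.round(P[v,u],3))
s=read_state();print(s['clock'],s['eef_pos'],s['tcp_rot'],grip_depth)
print(camera_model('wrist'))
E
```

```text
{'fx': 591.0978491519281, 'fy': 591.0978491519281, 'cx': 321.7907362992234, 'cy': 233.02797867130857, 'xyz': array([ 1.01212603, -0.82312522,  1.11166881]), 'attitude': array([[ 0.85219958, -0.38390653,  0.35548791],
       [ 0.52320841,  0.62142491, -0.58316725],
       [ 0.00297267,  0.68296915,  0.73044117]])}
scene bed 0.71 [182. 357.] 2301 [0.478 0.222 0.04 ] [0.401 0.187 0.004] [0.539 0.309 0.084]
scene vblock 0.73 [171. 356.] 853 [0.471 0.254 0.075] [0.427 0.21  0.05 ] [0.508 0.294 0.085]
scene roller 0.88 [207. 291.] 875 [0.377 0.068 0.04 ] [0.305 0.047 0.007] [0.433 0.098 0.05 ]
scene roller 0.7 [295. 281.] 1268 [ 0.522 -0.183  0.056] [ 0.462 -0.222  0.029] [ 0.578 -0.14   0.065]
scene roller 0.67 [292. 189.] 1284 [ 0.333 -0.284  0.041] [ 0.271 -0.323  0.012] [ 0.389 -0.239  0.05 ]
scene rest 0.8 [311. 277.] 698 [ 0.518 -0.199  0.007] [ 0.456 -0.235  0.001] [ 0.583 -0.157  0.02 ]
scene rest 0.68 [246. 426.] 940 [0.737 0.108 0.069] [0.706 0.093 0.006] [0.763 0.142 0.119]
scene ball 0.81 [242. 319.] 435 [0.503 0.003 0.044] [ 0.477 -0.011  0.001] [0.521 0.032 0.06 ]
scene jar 0
[... 2554 characters left out ...]
and_right 0.97 227 260 [0.466 0.227 0.082]
1.4 [0.17437571 0.60018758 0.23132743] [[-9.60300539e-01  2.78967516e-01  1.72603754e-05]
 [ 2.78967516e-01  9.60300538e-01  4.96729903e-05]
 [-2.71799709e-06  5.25160834e-05 -9.99999999e-01]] 0.0187
{'fx': 371.64829954431775, 'fy': 371.64829954431775, 'cx': 318.01935344669664, 'cy': 237.8227688309755, 'hand_eye': array([[ 3.64367373e-04,  9.57276611e-01,  2.89173577e-01,
         7.43508266e-02],
       [ 9.99999540e-01, -9.22788317e-05, -9.54550695e-04,
         5.05889082e-04],
       [-8.87084455e-04,  2.89173791e-01, -9.57276204e-01,
        -1.42917966e-01],
       [ 0.00000000e+00,  0.00000000e+00,  0.00000000e+00,
         1.00000000e+00]])}
```

View pics/scene0.png

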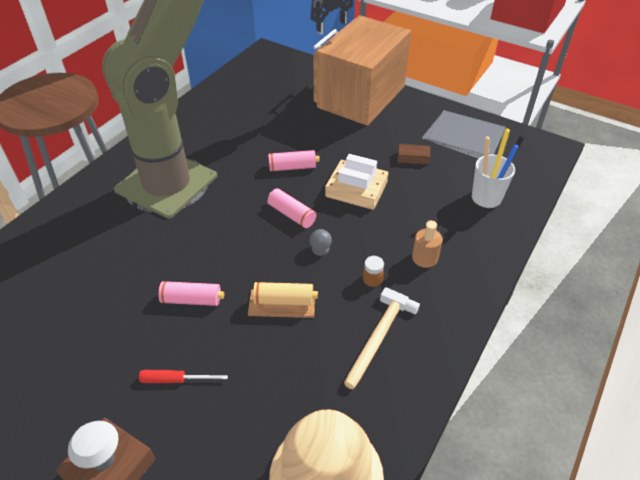

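View pics/side0.png

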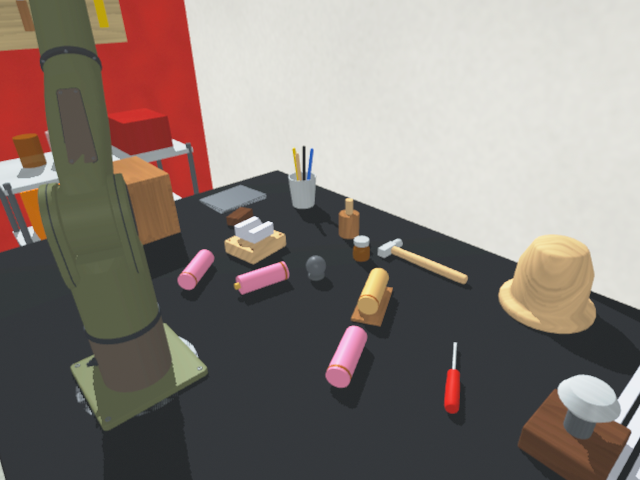

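Pale roller is at scene (284,294), side (373,291). The look-alikes are the pink cylinders at scene (291,160), (291,208) and (191,293). The V-block on beech is at scene (357,172). Next I'll fit the poses, check the wooden box near the start, and take a close crop.

Run:
```python
from h import *
S={c:(cloud(c,np.load(c+'0.npy')),np.load(c+'0.npy')) for c in('scene','side')}
def rect(q,n):
    r=cv2.minAreaRect((q[:,:2]*1000).astype(np.float32)); print(n,len(q),np.round(r[0],1),np.round(r[1],1),round(r[2],1), 'z',np.round(np.median(q[:,2]),4))
al=[]
for c,(P,d) in S.items():
    Q=P[d>0]
    b=Q[(abs(Q[:,0]-.47)<.1)&(abs(Q[:,1]-.25)<.09)]
    rect(b[(b[:,2]>.074)],c+' lands'); rect(b[(b[:,2]>.034)&(b[:,2]<.1)],c+' bed')
    r=Q[(abs(Q[:,0]-.52)<.09)&(abs(Q[:,1]+.18)<.06)&(Q[:,2]>.03)&(Q[:,2]<.08)]; rect(r,c+' roller'); rect(r[r[:,2]>.06],c+' rollertop')
    k=Q[(Q[:,2]>.1)&(Q[:,2]<.5)&(Q[:,0]<.5)&(Q[:,0]>.0)&(Q[:,1]>.3)&(Q[:,1]<.9)]
    print('box',len(k),np.round(np.percentile(k,[1,50,99],axis=0),3) if len(k) else '')
im=cv2.cvtColor(cv2.imread('pics/scene0.png'),4)
save('crop.png',np.hstack([cv2.resize(im[270:330,235:335],(400,300),interpolation=2),cv2.resize(im[145:220,310:410],(400,300),interpolation=2)]))
```

```text
scene lands 486 [465.  253.8] [81.  85.9] 8.4 z 0.0805
scene bed 1745 [465.1 253.9] [142.2 127. ] 9.4 z 0.0527
scene roller 1245 [ 520.2 -174.5] [140.5  48.5] 29.5 z 0.0566
scene rollertop 416 [ 515.8 -177.6] [129.3  32.5] 28.9 z 0.0623
box 6224 [[0.12  0.522 0.102]
 [0.261 0.59  0.196]
 [0.354 0.784 0.338]]
side lands 353 [463.4 255.9] [84.8 86.9] 7.6 z 0.082
side bed 1269 [463.2 253.5] [143.4 121.7] 8.5 z 0.0556
side roller 831 [ 512.8 -173.7] [133.9  47.5] 29.2 z 0.0578
side rollertop 335 [ 513.7 -174.2] [132.8  29.2] 29.3 z 0.0625
box 2242 [[0.223 0.524 0.102]
 [0.288 0.532 0.185]
 [0.349 0.78  0.203]]
```

View pics/crop.png

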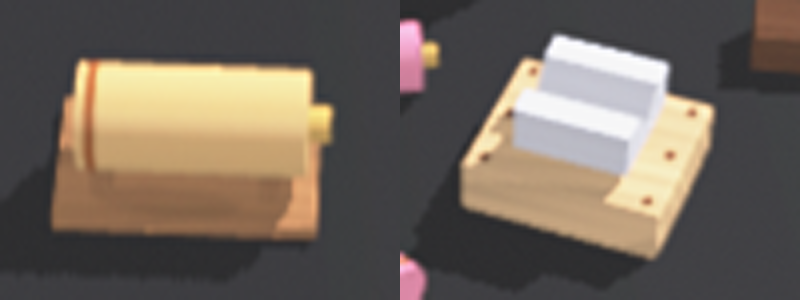

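Crop confirms it: the left half shows the pale roller with its brown band left and brass stub right. The right half shows the proud V-block, with its groove at a yaw of about 8.5°. I'll move over the V-block now, rising first to clear the box, with the fingers set to straddle the groove.

```bash
python3 -m jog '[[0,0,-0.05,0,0,0,0.56],[0,0,-0.1,0,0,0,0.56],[-0.188,-0.125,-0.1,0,0,-12,0.56],[-0.188,-0.125,-0.1,0,0,-12,0.56],[-0.188,-0.125,-0.1,0,0,-12,0.56],[-0.188,-0.125,-0.1,0,0,-12,0.56],[-0.188,-0.125,-0.1,0,0,-12,0.56],[-0.375,-0.251,0.03,0,0,-24.7,0.56],[-0.375,-0.251,0.03,0,0,-24.7,0.56],[-0.375,-0.251,0.03,0,0,-24.7,0.56],[-0.375,-0.251,0.03,0,0,-24.7,0.56],[-0.375,-0.251,0.03,0,0,-24.7,0.56],[-0.375,-0.251,0.03,0,0,-24.7,0.56],[-0.375,-0.251,0.03,0,0,-24.7,0.56],[-0.375,-0.251,0.03,0,0,-24.7,0.56],[-0.375,-0.251,0.03,0,0,-24.7,0.56]]'
cat >> h.py <<'E'
def wcloud(d,s):
    m=camera_model('wrist'); v,u=np.mgrid[0:480,0:640]
    a=(u-m['cx'])/m['fx']; b=(v-m['cy'])/m['fy']; r=np.hypot(a,b)+1e-9; t=np.tan(np.minimum(r,1.4))/r
    P=np.stack([a*t*d,-b*t*d,-d],-1); H=m['hand_eye']
    P=P@H[:3,:3].T+H[:3,3]
    return P@np.array(s['tcp_rot']).T+np.array(s['eef_pos'])
def rect(q,n):
    r=cv2.minAreaRect((q[:,:2]*1000).astype(np.float32)); print(n,len(q),np.round(r[0],1),np.round(r[1],1),round(r[2],1),'z',np.round(np.median(q[:,2]),4)); return r
E
python3 - <<'E'
from h import *
s=read_state(); im,d=grab_frame('wrist'); save('w1.png',im); P=wcloud(d,s); Q=P[(d>0)&(d<1)]
print(s['eef_pos'],s['tcp_rot'],s['force'],s['opening'])
b=Q[(abs(Q[:,0]-.465)<.09)&(abs(Q[:,1]-.254)<.085)&(Q[:,2]<.1)]
rect(b[(b[:,2]>.072)],'lands'); rect(b[b[:,2]>.034],'bed'); rect(b[(b[:,2]>.034)&(b[:,2]<.046)],'beech')
for l in('groove','land_left','land_right'):
    for r in spot_point('wrist',l)[:2]:
        v,u=np.round(r['location']).astype(int); print(l,round(r['p'],2),v,u,np.round(P[v,u],4))
E
```

```text
clock: 3.0
eef_pos: [0.4637, 0.257, 0.2023]
tcp_rot: [[-0.989, -0.151, 0.001], [-0.151, 0.989, 0.002], [-0.001, 0.002, -1.0]]
force: [0.0, -0.3, 0.2]
opening: 0.561
grasp_force: 0.0
[0.46370599 0.25701313 0.20228892] [[-9.88508031e-01 -1.51165063e-01  9.98543716e-04]
 [-1.51162352e-01  9.88506069e-01  2.38622806e-03]
 [-1.34778084e-03  2.20786339e-03 -9.99996654e-01]] [ 0.00751362 -0.26064596  0.19305618] 0.5610651414322213
lands 9033 [463.2 258.1] [81.1 80.5] 9.7 z 0.0827
bed 21766 [462.9 258.2] [139.7 120.9] 9.6 z 0.0651
beech 10113 [462.9 258.2] [139.7 120.9] 9.6 z 0.0402
groove 0.64 224 317 [0.4638 0.2575 0.063 ]
land_left 0.76 228 361 [0.4565 0.2891 0.0834]
land_right 0.87 232 276 [0.469  0.2278 0.0834]
```

View pics/w1.png

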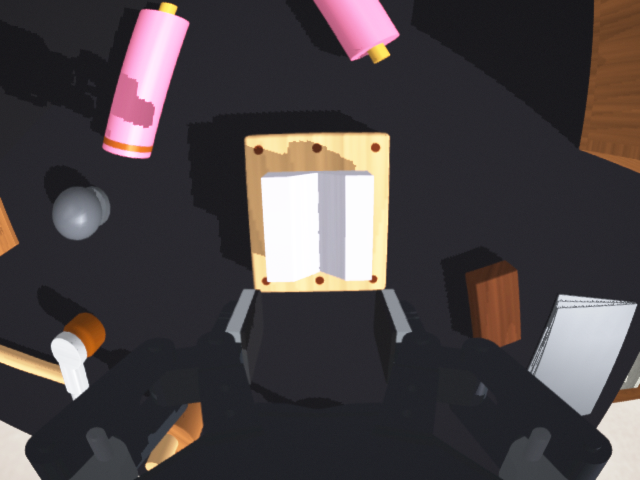

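The wrist view shows the V-block centred at about (318,225), with its lands clear on both sides. The fit matches the known sizes, putting the lands at z=83 mm. Descending now.

```bash
python3 -m jog '[[0,0.001,0.04,0,0,-0.9,0.56],[0,0.001,0.08,0,0,-0.9,0.56],[0,0.001,0.105,0,0,-0.9,0.56],[0,0.001,0.112,0,0,-0.9,0.56],[0,0.001,0.112,0,0,-0.9,0.56],[0,0.001,0.112,0,0,-0.9,0.56]]'
python3 -m jog '[[0,0,0.003,0,0,0,0.56],[0,0,0.006,0,0,0,0.56],[0,0,0.009,0,0,0,0.56],[0,0,0.012,0,0,0,0.56],[0,0,0.012,0,0,0,0.56]]'
python3 -m jog '[[0,0,0.002,0,0,0,0.56],[0,0,0.004,0,0,0,0.56],[0,0,0.004,0,0,0,0.56]]'
```

```text
clock: 3.8
eef_pos: [0.465, 0.2563, 0.0904]
tcp_rot: [[-0.987, -0.163, 0.002], [-0.163, 0.987, 0.001], [-0.002, 0.001, -1.0]]
force: [-0.5, -0.4, -0.5]
opening: 0.564
grasp_force: 0.0
clock: 4.3
eef_pos: [0.4647, 0.2557, 0.0774]
tcp_rot: [[-0.987, -0.163, 0.001], [-0.163, 0.987, 0.0], [-0.001, 0.0, -1.0]]
force: [0.0, -1.5, 1.7]
opening: 0.562
grasp_force: 0.8
clock: 4.6
eef_pos: [0.4647, 0.2557, 0.0735]
tcp_rot: [[-0.987, -0.163, 0.001], [-0.163, 0.987, 0.0], [-0.001, 0.0, -1.0]]
force: [0.5, 0.2, 3.3]
opening: 0.56
grasp_force: 1.7
```

```bash
python3 -m jog '[[0,0,0.002,0,0,0,0.56],[0,0,0.004,0,0,0,0.56],[0,0,0.004,0,0,0,0.56]]'
python3 -m jog '[[0,0,0.002,0,0,0,0.56],[0,0,0.004,0,0,0,0.56],[0,0,0.004,0,0,0,0.56]]'
python3 -m jog '[[0,0,0.002,0,0,0,0.56],[0,0,0.003,0,0,0,0.56],[0,0,0.003,0,0,0,0.56]]'
```

```text
clock: 4.9
eef_pos: [0.4647, 0.2557, 0.0713]
tcp_rot: [[-0.987, -0.163, 0.002], [-0.163, 0.987, 0.0], [-0.002, 0.0, -1.0]]
force: [-2.5, -2.8, 22.2]
opening: 0.559
grasp_force: 10.8
clock: 5.2
eef_pos: [0.4647, 0.2557, 0.071]
tcp_rot: [[-0.987, -0.163, 0.004], [-0.163, 0.987, 0.0], [-0.004, -0.0, -1.0]]
force: [-9.8, -5.6, 59.1]
opening: 0.56
grasp_force: 29.4
clock: 5.5
eef_pos: [0.4648, 0.2558, 0.0708]
tcp_rot: [[-0.987, -0.164, 0.006], [-0.164, 0.987, 0.001], [-0.006, -0.0, -1.0]]
force: [-14.5, -8.7, 86.8]
opening: 0.56
grasp_force: 43.5
```

Hard stop, at 87 N. I'll retract and verify.

```bash
python3 -m jog '[[0,0,-0.02,0,0,0,0.56],[0,0,-0.07,0,0,0,0.8],[0,0,-0.12,0,0,0,1],[0,0,-0.14,0,0,0,1],[0,0,-0.14,0,0,0,1],[0,0,-0.14,0,0,0,1]]'
python3 - <<'E'
from h import *
s=read_state(); im,d=grab_frame('wrist'); save('w2.png',im); P=wcloud(d,s); Q=P[(d>0)&(d<1)]
print(s['eef_pos'],s['tcp_rot'],s['force'],s['opening'])
b=Q[(abs(Q[:,0]-.465)<.09)&(abs(Q[:,1]-.254)<.085)&(Q[:,2]<.1)]
rect(b[(b[:,2]>.065)],'lands'); l=b[b[:,2]>.07]; print(np.percentile(l[:,2],[50,90,99])); rect(b[b[:,2]>.034],'bed'); rect(b[(b[:,2]>.034)&(b[:,2]<.046)],'beech')
R=s['tcp_rot']; p=np.array([.514,-.175,0])-s['eef_pos']; print('shift to roller',R.T@p)
E
```

```text
clock: 6.1
eef_pos: [0.4641, 0.2552, 0.2021]
tcp_rot: [[-0.987, -0.163, -0.0], [-0.163, 0.987, -0.0], [0.0, -0.0, -1.0]]
force: [0.6, 0.6, -0.7]
opening: 1.001
grasp_force: 0.0
[0.46411811 0.25516454 0.20208385] [[-9.86617961e-01 -1.63049052e-01 -7.85561114e-05]
 [-1.63049031e-01  9.86617942e-01 -2.22100350e-04]
 [ 1.13718120e-04 -2.06319696e-04 -9.99999972e-01]] [ 0.62729808  0.57460221 -0.68038008] 1.0011201070467228
lands 7964 [463.1 258. ] [80.9 80.6] 9.7 z 0.0739
[0.07415084 0.07512679 0.07583348]
bed 21843 [462.9 258.1] [140.2 121. ] 9.8 z 0.0429
beech 10985 [462.9 258.1] [140.2 121. ] 9.8 z 0.0403
shift to roller [ 0.02090056 -0.43249955  0.20217547]
```

Home: the lands are now at 73.9 mm. Going over to the roller.

```bash
python3 -m jog '[[0.021,-0.432,-0.02,0,0,-19.8,1],[0.021,-0.432,-0.02,0,0,-19.8,1],[0.021,-0.432,-0.02,0,0,-19.8,1],[0.021,-0.432,-0.02,0,0,-19.8,1],[0.021,-0.432,-0.02,0,0,-19.8,1],[0.021,-0.432,-0.02,0,0,-19.8,1],[0.021,-0.432,-0.02,0,0,-19.8,1],[0.021,-0.432,-0.02,0,0,-19.8,1],[0.021,-0.432,-0.02,0,0,-19.8,1],[0.021,-0.432,-0.02,0,0,-19.8,1],[0.021,-0.432,-0.02,0,0,-19.8,1],[0.021,-0.432,-0.02,0,0,-19.8,1],[0.021,-0.432,-0.02,0,0,-19.8,1],[0.021,-0.432,-0.02,0,0,-19.8,1]]'
python3 - <<'E'
from h import *
s=read_state(); im,d=grab_frame('wrist'); save('w3.png',im); P=wcloud(d,s); Q=P[(d>0)&(d<1)]
b=Q[(abs(Q[:,0]-.515)<.09)&(abs(Q[:,1]+.175)<.075)&(Q[:,2]<.1)]
r=b[b[:,2]>.05]; x=rect(r,'roller>50'); rect(b[b[:,2]>.058],'>58'); rect(b[b[:,2]>.03],'>30'); print(np.percentile(r[:,2],98))
rect(b[(b[:,2]>.004)],'rest+')
for q in trace('wrist','roller')[:3]: print(q['p'],q['location'],np.median(P[q['region']],0))
E
```

```text
clock: 7.55
eef_pos: [0.5141, -0.1726, 0.2221]
tcp_rot: [[-0.872, -0.49, -0.0], [-0.49, 0.872, 0.001], [0.0, 0.001, -1.0]]
force: [0.1, 0.6, 0.4]
opening: 0.996
grasp_force: 0.0
roller>50 7357 [ 512.9 -171.5] [129.6  44.9] 29.5 z 0.0615
>58 5435 [ 513.1 -172. ] [129.6  34.4] 29.3 z 0.0626
>30 8001 [ 518.2 -168.8] [142.5  48.5] 29.4 z 0.0611
0.0648432618569945
rest+ 11373 [ 511.6 -172.2] [157.2  70.7] 29.7 z 0.0573
0.88 [207.5, 577.2] [0.36910252 0.06873546 0.04246365]
0.76 [209.5, 316.8] [ 0.50903002 -0.17369587  0.06107834]
0.73 [348.1, 616.8] [0.46631385 0.22572965 0.06678644]
```

View pics/w3.png

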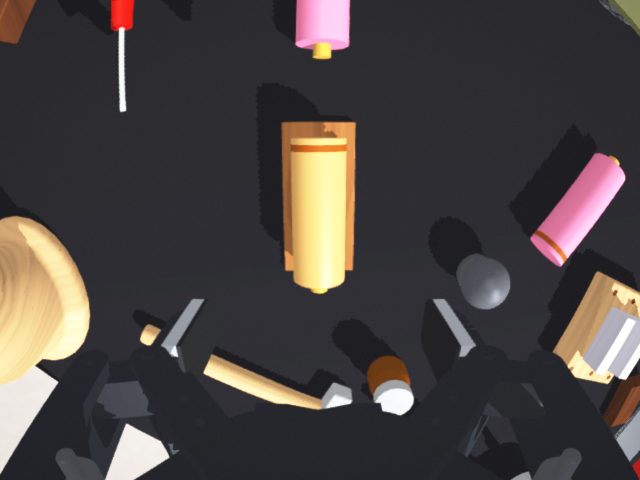

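The wrist view has the pale roller at (319,213) with its stub toward the bottom, and the pink ones well away. I'll grip it high, with TCP 14 mm below its axis, so the tips clear the lands later.

```bash
python3 -m jog '[[0.0006,0.001,0.05,0,0,0,1],[0.0006,0.001,0.1,0,0,0,1],[0.0006,0.001,0.15,0,0,0,1],[0.0006,0.001,0.18,0,0,0,1],[0.0006,0.001,0.196,0,0,0,1],[0.0006,0.001,0.196,0,0,0,1],[0.0006,0.001,0.196,0,0,0,1]]'
python3 -m jog '[[0,0,0,0,0,0,0.5],[0,0,0,0,0,0,0.5],[0,0,0,0,0,0,0.5],[0,0,0,0,0,0,0.5],[0,0,0,0,0,0,0.4],[0,0,0,0,0,0,0.4],[0,0,0,0,0,0,0.4],[0,0,0,0,0,0,0.4],[0,0,0,0,0,0,0.4],[0,0,0,0,0,0,0.4]]' 80
```

```text
clock: 8.35
eef_pos: [0.5135, -0.1732, 0.0266]
tcp_rot: [[-0.873, -0.488, 0.0], [-0.488, 0.873, 0.0], [-0.0, -0.0, -1.0]]
force: [0.8, 0.5, 0.9]
opening: 0.998
grasp_force: 0.0
clock: 9.35
eef_pos: [0.5134, -0.1728, 0.0278]
tcp_rot: [[-0.873, -0.488, 0.001], [-0.488, 0.873, 0.0], [-0.001, -0.0, -1.0]]
force: [-1.8, 2.3, 9.5]
opening: 0.538
grasp_force: 80.4
```

```bash
python3 -m jog '[[0,0,-0.01,0,0,0,0.4],[0,0,-0.03,0,0,0,0.4],[0,0,-0.05,0,0,0,0.4],[0,0,-0.08,0,0,0,0.4],[0,0,-0.08,0,0,0,0.4],[0,0,-0.08,0,0,0,0.4]]'
python3 - <<'E'
from h import *
s=read_state(); R=s['tcp_rot']; e=s['eef_pos']; im,d=grab_frame('wrist'); save('w4.png',im); P=(wcloud(d,s)-e)@R
# roller in tool coords (x along roller, z down)
b=P[(d>0)&(abs(P[...,0])<.12)&(abs(P[...,1])<.03)&(P[...,2]<.03)&(P[...,2]>-.06)]
rect(b,'tool'); 
for lo in np.arange(-.02,.08,.01):
    q=b[(b[:,0]>lo)&(b[:,0]<lo+.01)&(abs(b[:,1])<.012)]
    if len(q): print(round(lo,2),len(q),np.round(np.percentile(q[:,2],[2,20]),4))
for c in('scene','side'):
    im,d=grab_frame(c); P=cloud(c,d); save(c+'4.png',im[250:350,220:340] if c=='scene' else im[220:320,310:430])
    Q=(P[d>0]-e)@R
    q=Q[(abs(Q[:,0])<.09)&(abs(Q[:,1])<.03)&(Q[:,2]>-.02)&(Q[:,2]<.06)&(abs(Q[:,0])>.02)]
    print(c,np.percentile(q,[1,50,99],axis=0))
E
```

```text
clock: 9.95
eef_pos: [0.5133, -0.174, 0.107]
tcp_rot: [[-0.873, -0.487, 0.001], [-0.487, 0.873, -0.001], [-0.001, -0.001, -1.0]]
force: [0.0, -0.5, -2.1]
opening: 0.531
grasp_force: 82.6
tool 36381 [13.2  0. ] [105.  60.] 1.1 z -0.0338
-0.02 1317 [-0.0367 -0.0359]
-0.01 1482 [-0.0368 -0.0359]
0.0 1677 [-0.0369 -0.0359]
0.01 1884 [-0.0369 -0.0359]
0.02 2087 [-0.0368 -0.0359]
0.03 2302 [-0.0369 -0.036 ]
0.04 2497 [-0.0369 -0.036 ]
0.05 2643 [-0.0372 -0.0362]
0.06 2025 [-0.0369 -0.0358]
scene [[-0.07617589 -0.02730747 -0.01981204]
 [-0.03008783 -0.02325225 -0.0126041 ]
 [ 0.06398097  0.01805604  0.00325357]]
side [[ 0.02325987 -0.02378926 -0.01953562]
 [ 0.06481932 -0.00192582 -0.00735606]
 [ 0.06794352  0.02323457  0.01137933]]
```

View pics/w4.png

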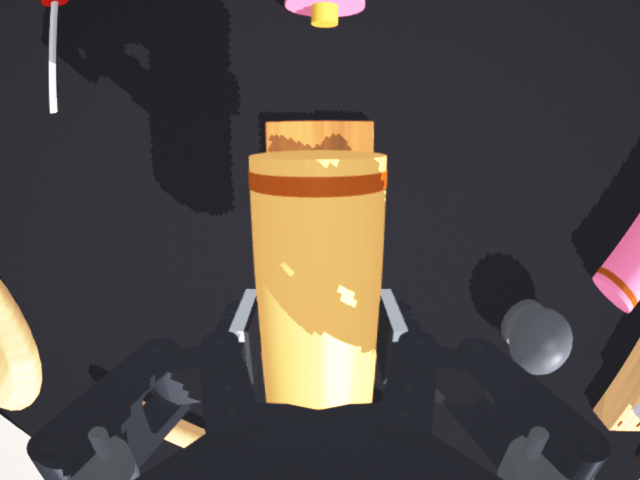

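Lifted level: the roller fills the wrist view at (318,280) with its axis 12.5 mm above the TCP, centred between the pads. The rest is empty behind it. Carrying it to the groove.

```bash
python3 -m jog '[[0,0,-0.04,0,0,0,0.4],[0,0,-0.08,0,0,0,0.4],[-0.04,0.1,-0.08,0,0,5,0.4],[-0.06,0.14,-0.08,0,0,7,0.4],[-0.075,0.18,-0.08,0,0,9,0.4],[-0.09,0.22,-0.08,0,0,11,0.4],[-0.108,0.26,-0.08,0,0,13,0.4],[-0.125,0.3,-0.08,0,0,15,0.4],[-0.14,0.34,-0.08,0,0,17,0.4],[-0.155,0.37,-0.08,0,0,18.5,0.4],[-0.1665,0.4015,-0.08,0,0,19.4,0.4],[-0.1665,0.4015,-0.08,0,0,19.4,0.4],[-0.1665,0.4015,-0.08,0,0,19.4,0.4],[-0.1665,0.4015,-0.08,0,0,19.4,0.4],[-0.1665,0.4015,-0.08,0,0,19.4,0.4],[-0.1665,0.4015,-0.08,0,0,19.4,0.4]]'
python3 - <<'E'
from h import *
s=read_state(); R=s['tcp_rot']; e=s['eef_pos']; im,d=grab_frame('wrist'); save('w5.png',im); P=wcloud(d,s)
T=(P-e)@R
b=T[(d>0)&(abs(T[...,0])<.12)&(abs(T[...,1])<.03)&(T[...,2]<.0)&(T[...,2]>-.06)]
t=b[(abs(b[:,1])<.012)&(abs(b[:,0])<.06)]; print('top',np.percentile(t[:,2],20),'end',np.percentile(b[:,0],99.5)); 
Q=P[(d>0)&(d<1)]; b=Q[(abs(Q[:,0]-.463)<.09)&(abs(Q[:,1]-.258)<.085)&(Q[:,2]<.1)]
if len(b)>50: rect(b[b[:,2]>.034],'bed'); rect(b[b[:,2]>.068],'lands')
print(R.T@(np.array([.4631,.2581,.0754])-e), np.degrees(np.arctan2(-R[1,0],-R[0,0])))
E
```

```text
clock: 11.7
eef_pos: [0.4629, 0.2567, 0.1861]
tcp_rot: [[-0.986, -0.168, -0.0], [-0.168, 0.986, -0.001], [0.0, -0.001, -1.0]]
force: [0.5, -0.5, -2.0]
opening: 0.533
grasp_force: 83.2
top -0.03597989718135956 end 0.06539159544304762
bed 4213 [457.9 257.4] [129.8 120.9] 9.7 z 0.0401
lands 0 [0. 0.] [0. 0.] 0.0 z nan
[-0.00043397  0.00140391  0.1107289 ] 9.67182017857353
  return _methods._mean(a, axis=axis, dtype=dtype,
  ret = ret.dtype.type(ret / rcount)
```

```bash
python3 -m jog '[[0,0.0014,0.03,0,0,0,0.4],[0,0.0014,0.06,0,0,0,0.4],[0,0.0014,0.085,0,0,0,0.4],[0,0.0014,0.098,0,0,0,0.4],[0,0.0014,0.103,0,0,0,0.4],[0,0.0014,0.103,0,0,0,0.4],[0,0.0014,0.103,0,0,0,0.4]]'
python3 -m jog '[[0,0,0.002,0,0,0,0.4],[0,0,0.004,0,0,0,0.4],[0,0,0.006,0,0,0,0.4],[0,0,0.006,0,0,0,0.4],[0,0,0.006,0,0,0,0.4]]'
```

```text
clock: 12.45
eef_pos: [0.4631, 0.26, 0.0842]
tcp_rot: [[-0.985, -0.17, 0.002], [-0.17, 0.985, 0.001], [-0.002, 0.001, -1.0]]
force: [-0.3, -0.4, -1.5]
opening: 0.532
grasp_force: 83.3
clock: 12.95
eef_pos: [0.4629, 0.2588, 0.0777]
tcp_rot: [[-0.986, -0.169, 0.001], [-0.169, 0.986, -0.001], [-0.001, -0.001, -1.0]]
force: [1.4, -4.6, 3.5]
opening: 0.533
grasp_force: 83.7
```

```bash
python3 -m jog '[[0,-0.0005,0.001,0,0,0,0.4],[0,-0.001,0.002,0,0,0,0.4],[0,-0.001,0.002,0,0,0,0.4],[0,-0.001,0.002,0,0,0,0.4]]'
python3 -m jog '[[0,0,0.001,0,0,0,0.4],[0,0,0.001,0,0,0,0.4],[0,0,0.001,0,0,0,0.4]]'
```

```text
clock: 13.35
eef_pos: [0.4634, 0.2574, 0.0762]
tcp_rot: [[-0.986, -0.169, 0.001], [-0.169, 0.986, -0.001], [-0.001, -0.002, -1.0]]
force: [0.2, -3.2, 9.4]
opening: 0.533
grasp_force: 84.8
clock: 13.65
eef_pos: [0.4634, 0.2574, 0.0761]
tcp_rot: [[-0.986, -0.169, 0.002], [-0.169, 0.986, -0.001], [-0.002, -0.002, -1.0]]
force: [-2.2, -5.6, 17.6]
opening: 0.536
grasp_force: 85.8
```

```bash
python3 -m jog '[[0,-0.0006,0.0004,0,0,0,0.4],[0,-0.0006,0.0004,0,0,0,0.4],[0,-0.0006,0.0004,0,0,0,0.4]]'
python3 - <<'E'
from h import *
s=read_state(); R=s['tcp_rot']; e=s['eef_pos']; im,d=grab_frame('wrist'); P=wcloud(d,s)
T=(P-e)@R
m=(d>0)&(abs(T[...,0])<.12)&(abs(T[...,1])<.012)&(T[...,2]<.0)&(T[...,2]>-.06)
for a in(-.02,0,.02,.04): k=m&(T[...,0]>a)&(T[...,0]<a+.02); print(a,k.sum(),np.percentile(P[k][:,2],80))
b=T[(d>0)&(abs(T[...,1])<.03)&(T[...,2]<-.01)&(T[...,2]>-.06)&(T[...,0]>0)]; print('end',np.percentile(b[:,0],99.5))
Q=P[(d>0)&(d<1)]; b=Q[(abs(Q[:,0]-.463)<.09)&(abs(Q[:,1]-.258)<.085)]
q=b[(b[:,2]>.068)&(b[:,2]<.08)]; print('lands z',len(q),np.median(q[:,2]) if len(q) else '')
im,d=grab_frame('scene'); save('s6.png',cv2.resize(im[60:260,240:460],(770,600)))
print(s['force'],s['ft_torque'],e)
E
```

```text
clock: 13.95
eef_pos: [0.4634, 0.2574, 0.0761]
tcp_rot: [[-0.986, -0.169, 0.002], [-0.169, 0.986, -0.0], [-0.002, -0.001, -1.0]]
force: [-2.7, -5.0, 22.2]
opening: 0.537
grasp_force: 85.8
-0.02 2773 0.11209222215580877
0 3573 0.11207754313528048
0.02 4384 0.1120146564086059
0.04 5146 0.1120906714980774
end 0.06541785658948185
lands z 5301 0.07425573119097259
[-2.7344345  -4.97011331 22.17686123] [-0.82410138  0.44172657 -0.14751623] [0.46344702 0.25741095 0.07606095]
```

View pics/s6.png

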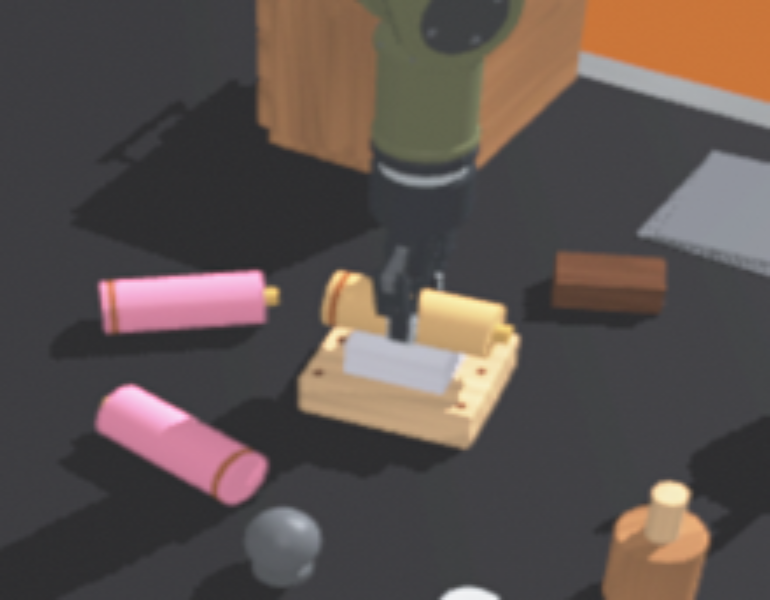

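The picture shows the roller lying lengthwise in the groove, held at about (400,310). Its top is at 112.0 mm (expected 111.9), it's level, and the push is 22 N. I'll hold briefly to check it's stable, then hand in.

```bash
python3 -m jog '[[0,0,0,0,0,0,0.4],[0,0,0,0,0,0,0.4],[0,0,0,0,0,0,0.4],[0,0,0,0,0,0,0.4],[0,0,0,0,0,0,0.4]]' && python3 -c "
from station import *
print(job_done())"
```

```text
clock: 14.55
eef_pos: [0.4634, 0.2574, 0.0761]
tcp_rot: [[-0.986, -0.169, 0.002], [-0.169, 0.986, -0.0], [-0.002, -0.001, -1.0]]
force: [-1.8, -3.8, 20.5]
opening: 0.533
grasp_force: 85.8
the job is handed in; nothing more can be done
None
```

I pressed the V-block fully home while the groove was empty, then laid the pale roller level about midway along it; I handed the job in at 14.6 s with the gripper still holding it down at about 20 N.

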